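# Loosen the press collar and free the cheese

## Task

With a fingertip, roll the big ribbed collar of the cheese press round anticlockwise (seen from above) to loosen it by two full turns from where it stands, no more and no less. Only then push the knob of the press arm sideways with a finger, away from over the cheese, until the arm stands against its stop pin. Nothing needs to be grasped or lifted: leave the white cheese under the arm and the pieces of cheese round the press where they are.

Things in the scene. Friction and masses are not known exactly. Their poses are not given: they have to be found in the camera images.
- press: Fixed cheese press: wooden board 160 x 275 x 20 mm with an upright steel post. Origin on the counter under the post axis, z up; the board spans x -80..80, y -75..200 mm. Collar and arm turn about the post axis; its 20 mm stud stands up through the collar to z = 164 mm. The arm's stop pin, 10 mm thick, top at z = 116 mm, stands at x = 66, y = -6.5 mm.
- collar_center (a point): Centre of the ribbed brass collar, on the post axis, half-way up its rim. Rim 26 mm high (13 above and below this point), 92 mm across over 30 upright half-round ribs 3.5 mm proud; too wide to grasp: press a finger on the rim from the side and move it along the rim (2 to 3 N along it). Only stud and nib are higher within 150 mm; the arm lies 4 mm below the rim. It rises 3 mm a turn.
- collar_nib (a point): The dark raised nib on the collar's top face (18 mm long radially, 8 mm wide, 4 mm high), 31 mm from the axis; it turns with the collar and shows its angle. At collar joint 0 it lies on the press's -x side.
- collar (a joint): Angle of the collar, rad, growing as it loosens (anticlockwise from above), counting on through full turns (6.283 each); 0 is tight, it starts between 0 and 0.8. It stays where it is left. A finger circling the collar without turning about itself rolls on the rim, so it may turn the collar up to 40 % more than it has circled: watch this angle or the nib.
- press_knob (a point): Centre of the upright dark wooden knob at the end of the steel press arm: 30 mm thick, 40 mm high (20 mm above and below this point), 180 mm from the post axis, 108 mm above the counter. The arm is a bar 18 mm wide and 16 mm high at the same height; a round wooden foot 72 mm across hangs from it 105 mm from the axis, just over the cheese.
- press_arm (a joint): Angle of the press arm in rad: at 0 it points along the press's +y, and it grows as the arm swings clockwise (seen from above) towards the press's +x, up to its stop pin at 1.45. It starts between 0 and 0.15 and stays where it is left; it takes about 2 N at the knob to swing.
- cheese: The loose white goat cheese drum, 98 mm across and 67 mm high, on the press board under the arm's foot (3 mm below it); origin at the centre of its underside. To be left alone.
- tasting_cube: Loose cube of yellow cheese, about 50 mm, on the counter just off the left or right end of the press board; origin at the centre of its underside. To be left alone.
- goat_brick: Loose white block of goat cheese with rounded edges, about 62 mm, on the counter just off the left or right end of the press board; origin at the centre of its underside. To be left alone.
- half_bloomy: Loose half of a white cheese, 127 x 64 x 50 mm, on the counter on the robot's side of the press; origin at the centre of its underside. To be left alone.

How it is judged:
By the outcome, as a careful person would: the job done as asked, in the order asked, and still so for the second after the job is handed in, with the robot touching nothing.
It also fails if it takes over 67 s, if anything falls off the work surface, if the arm or the gripper's body presses on something with over 40 N, if the wrist force passes 120 N, or if a joint passes its speed limit or range.

## Robot

A 6-joint arm with a two-finger parallel gripper is mounted at the origin on the work surface; the furniture and walls round the work are solid. World frame = base frame: x ahead of the robot, y to its left, z up, the work surface at z = 0. Lengths are in mm, angles in rad, forces in N, time in s.
With the tool pointing down it reaches from about 350 to 975 mm from the base axis. Payload 7.1 kg.
Tool frame: the origin (TCP) lies at the very end of the fingers, on their centre line; the grasp point (between the pads) lies ctrl.hold_point_z behind it (ctrl.hold_point_z is the distance from the TCP to the grasp point, in mm); z points along the fingers, y is the line along which they close (so a half turn about z gives the same grasp; the last joint's range is limited). The gripper opens to 88 mm and grips with 3 to 60 N. Pads are 20 mm wide; open, the fingers measure 115 mm over their backs; the gripper's body (75 mm by 178 mm) begins 61 mm behind the grasp point.
Start: joints at [-1.219, 0.423, 1.63, -0, 1.089, -0.019], TCP at [226.492, -582.5, 222.675] pointing down, gripper open.
Joint ranges: [-3, 3], [-0.9, 2.11], [0.09, 2.58], [-1.31, 4.45], [0.11, 2.69], [-2.54, 2.54]. Speed limits (rad/s): [2.39, 2.39, 3.01, 3.14, 3.14, 3.14].

## Interface

Orientations are given as a rotation vector (axis times angle).
In Python, from workcell import ctrl gives the robot as it stands. The module is installed in compiled form; this text tells all that it offers.
- The arm moves only by the shell command python3 -m creep 'ROWS'. ROWS is JSON, a list of rows, each an object with "translation": the shift along the tool's x, y, z in mm, a list of three; "angular": the turn, a rotation vector about the tool's x, y, z in rad, a list of three; "jaw": the opening, from 0 (shut) to 1 (fully open). A call has exactly 8 rows; each row is the pose to reach, as a shift and turn from the pose commanded when the call began, along the tool's axes at that moment; what a row does not reach only later rows make up. A row lasts 1/8 s, in which the tool goes at most 62.5 mm and 10.7 degrees, less where a joint would pass 70% of its speed; a pose out of reach is approached as far as the arm can. A call with a gripper value outside its range is refused whole. The fingers move at their own pace and stop on an object; the grip force is fixed at half the most. Time passes only in rows, so rows that repeat a pose let the fingers close, or fill a call up. It gives the time, the measured TCP pose, the force, the opening and the grip force at its end, in the units of the state.
- ctrl.get_obs(): the state, without advancing time (a new reading comes with each control period).
- ctrl.get_image(name): name is "scene" or "top" or "wrist"; returns the picture (384x512x3 uint8, red, green, blue); there is no depth.
- ctrl.camera_info(name): a dict with "camera_matrix" (3x3 intrinsics, pixels), "distortion" ([k1, k2, p1, p2, k3] as OpenCV has them; the pictures are not rectified), "world_from_camera" (4x4, takes a point from camera to world coordinates). Camera axes: x right, y up, looking along -z (the intrinsics and any distortion apply to the point x, -y, -z); pixel columns grow to the right and rows downward; lengths in mm; the calibration is good to about 2 mm. A picture is of the moment at which its call begins: read the wrist's pose just before it. camera_info takes no time and is no camera call; for the wrist camera it gives the pose at the moment of the call.
- ctrl.close_job(): hands the job in; it is judged then, once.
Trained networks look in the newest picture that a camera, given by its name, has taken for a name from the list of things; names that differ only in an ending like _2 or _b are one class to them, and where a whole thing is asked for, a point or a joint stands for the part that bears it (a point fixed in the world has none). Each returns a list of dicts, best first, with "score" (0 to 1); they miss things now and then, are a little off and sometimes report something else, mostly with a low value. They report only what shows in the picture. A call takes as long as a camera call.
- ctrl.look_for(camera, label): "rect" ([left, top, right, bottom] in pixels, round what is visible of it).
The state is a dict: "t": time; "qpos": joint angles; "qvel": joint speeds; "joint_torque": joint torques, N m; "ee_pos": TCP position; "orientation": TCP orientation; "ft_force": force on the tool from outside, world axes, zero at the start; "moment": the same for the moment, N m; "width": finger opening in mm; "grasp_force": force on a finger pad.
Only numpy, scipy, OpenCV 4.12 (cv2) and the standard library are available. Lean on these libraries where they do the work, as an engineer would, in place of code of your own. Each camera call takes 0.05 s, during which the arm holds its last target. There are 200 camera calls.

## Working session

There is one attempt and no reset: what is moved stays moved. The work goes in short steps, Python scripts to look and compute and a shell command to move; the robot and the scene stay as the last step left them, time stands still between calls to the robot, and variables do not carry over. Pictures are saved under pics/ and viewed, at most 10 in all, crops included, and the job is handed in when it is done.

```bash
mkdir -p pics; cat > h.py <<'E'
import numpy as np, cv2
from workcell import ctrl
from scipy.spatial.transform import Rotation as R
def ray(cam,px):
    i=ctrl.camera_info(cam);K=np.array(i["camera_matrix"]);d=np.array(i["distortion"],float);T=np.array(i["world_from_camera"])
    u=cv2.undistortPoints(np.array([[px]],float),K,d)[0,0]
    return T[:3,3],T[:3,:3]@np.array([u[0],-u[1],-1])
def at(cam,px,z):
    o,v=ray(cam,px);return o+v*(z-o[2])/v[2]
def proj(cam,p):
    i=ctrl.camera_info(cam);K=np.array(i["camera_matrix"]);d=np.array(i["distortion"],float);T=np.array(i["world_from_camera"])
    q=(np.array(p,float)-T[:3,3])@T[:3,:3]
    return cv2.projectPoints(np.array([[q[0],-q[1],-q[2]]]),np.zeros(3),np.zeros(3),K,d)[0].ravel()
def save(cam,n):
    im=ctrl.get_image(cam);cv2.imwrite(n,im[:,:,::-1]);return im
E
python3 - <<'E'
from h import *
ims=[save(c,f"pics/{c}0.png") for c in ("scene","top")]
for c in ("scene","top"):
    print(c,np.round(np.array(ctrl.camera_info(c)["world_from_camera"])[:3,3]))
    for l in ("collar_center","collar_nib","press_knob","press","cheese","tasting_cube","goat_brick","half_bloomy"):
        print(l,[(np.round(r["rect"]).tolist(),round(r["score"],2)) for r in ctrl.look_for(c,l)[:2]])
o=ctrl.get_obs();print(o["ee_pos"],o["orientation"],o["t"],ctrl.hold_point_z,o["ft_force"])
print(R.from_rotvec(o["orientation"]).as_matrix().round(3))
E
```

```text
scene [157. 657. 787.]
collar_center [([252.0, 148.0, 298.0, 186.0], 0.9)]
collar_nib [([252.0, 147.0, 296.0, 189.0], 0.62)]
press_knob [([205.0, 184.0, 276.0, 241.0], 0.79)]
press [([185.0, 149.0, 319.0, 288.0], 0.8), ([218.0, 198.0, 264.0, 248.0], 0.74)]
cheese [([215.0, 203.0, 261.0, 249.0], 0.9)]
tasting_cube [([162.0, 258.0, 200.0, 304.0], 0.9)]
goat_brick [([302.0, 157.0, 330.0, 198.0], 0.94)]
half_bloomy []
top [ 337.  112. 1319.]
collar_center [([255.0, 170.0, 285.0, 205.0], 0.87)]
collar_nib [([256.0, 167.0, 287.0, 205.0], 0.74)]
press_knob [([200.0, 166.0, 254.0, 194.0], 0.68)]
press [([164.0, 159.0, 186.0, 182.0], 0.67), ([194.0, 151.0, 300.0, 222.0], 0.66)]
cheese [([216.0, 165.0, 247.0, 201.0], 0.87)]
tasting_cube [([166.0, 162.0, 187.0, 182.0], 0.78), ([197.0, 168.0, 254.0, 193.0], 0.38)]
goat_brick [([303.0, 201.0, 329.0, 227.0], 0.69)]
half_bloomy [([248.0, 224.0, 294.0, 252.0], 0.57)]
[ 226.48663779 -582.48291903  222.67388221] [-3.08775105e+00 -5.79042592e-01 -2.90119544e-05] 0.9 18.700000000000003 [0.25617125 0.3381209  0.02048528]
[[ 0.932  0.362  0.   ]
 [ 0.362 -0.932  0.   ]
 [ 0.    -0.    -1.   ]]
```

View pics/top0.png

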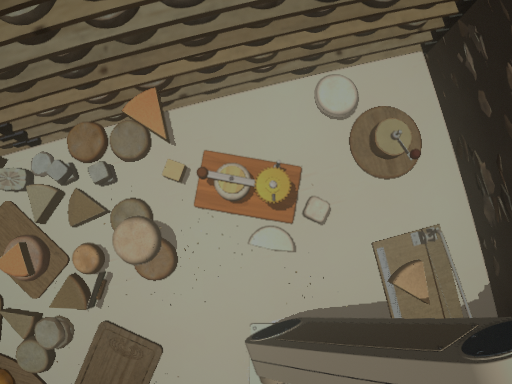

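View pics/scene0.png

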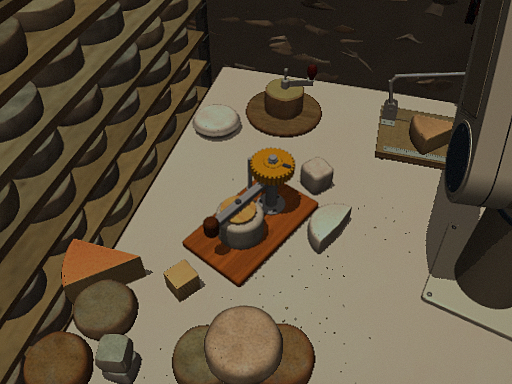

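Top: the collar is at about (272,185) with its stud in the middle, the knob is at (202,173), and the stop pin is near (278,165). The press's +y points left in the image and its +x points away from the robot. Scene: this agrees, and the nib shows dark at the collar's right side. Next I'll triangulate.

```bash
python3 - <<'E'
from h import *
from scipy.optimize import least_squares
pan=[]
for c,(x0,y0,x1,y1) in (("top",(160,140,340,260)),("scene",(180,130,350,290))):
    im=cv2.imread(f"pics/{c}0.png");hs=cv2.cvtColor(im,cv2.COLOR_BGR2HSV)
    pan.append(cv2.resize(im[y0:y1,x0:x1],(400,int(400*(y1-y0)/(x1-x0))),interpolation=cv2.INTER_CUBIC))
h=max(p.shape[0] for p in pan)
cv2.imwrite("pics/c1.png",np.hstack([cv2.copyMakeBorder(p,0,h-p.shape[0],0,0,cv2.BORDER_CONSTANT) for p in pan]))
def tri(a,b):
    o1,v1=ray("top",a);o2,v2=ray("scene",b)
    s=np.linalg.lstsq(np.c_[v1,-v2],o2-o1,rcond=None)[0];p,q=o1+v1*s[0],o2+v2*s[1];return (p+q)/2,np.linalg.norm(p-q)
print("stud top",tri((272.5,184),(272.5,158.5)))
print(at("top",(272.5,184),164),at("scene",(272.5,158.5),164))
print("knob",at("top",(202,172),128),at("scene",(211,221),128))
for n,a in(("cube",(176.5,172)),("brick",(316,214)),("half",(271,238))): print(n,at("top",a,50).round())
E
```

```text
stud top (array([469.51117975,  54.70447189, 158.45642785]), np.float64(1.8099770931553814))
[469.7133543   55.32111604 164.        ] [465.8932805   59.74458677 164.        ]
knob [502.18433607 230.4837025  128.        ] [499.32172694 232.06382341 128.        ]
cube [512. 307.  50.]
brick [404. -67.  50.]
half [339.  53.  50.]
```

View pics/c1.png

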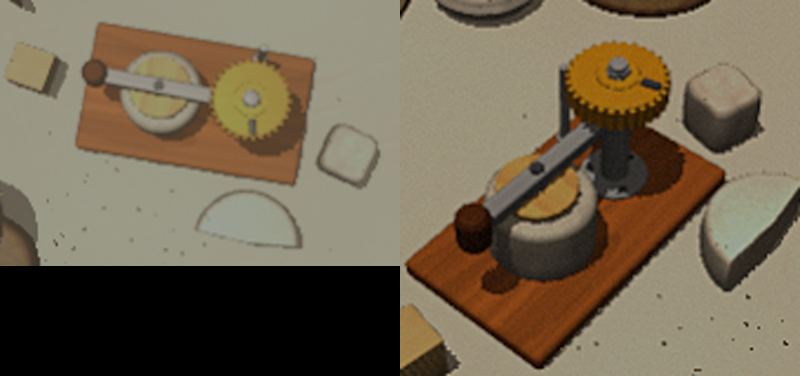

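Stud and knob agree with the given sizes: the knob-to-axis distance measures 178 mm against 180. I'll move over at a safe height and refine with the wrist camera.

```bash
python3 -m creep '[{"translation":[0,0,-60],"angular":[0,0,0],"jaw":0},{"translation":[25,-25,-85],"angular":[0,0,0],"jaw":0},{"translation":[60,-60,-85],"angular":[0,0,0],"jaw":0},{"translation":[100,-100,-85],"angular":[0,0,0],"jaw":0},{"translation":[140,-140,-85],"angular":[0,0,0],"jaw":0},{"translation":[180,-180,-85],"angular":[0,0,0],"jaw":0},{"translation":[215,-215,-85],"angular":[0,0,0],"jaw":0},{"translation":[250,-250,-85],"angular":[0,0,0],"jaw":0}]'
python3 -m creep '[{"translation":[30,-30,0],"angular":[0,0,0.05],"jaw":0},{"translation":[60,-60,0],"angular":[0,0,0.1],"jaw":0},{"translation":[90,-90,0],"angular":[0,0,0.17],"jaw":0},{"translation":[120,-120,0],"angular":[0,0,0.24],"jaw":0},{"translation":[150,-150,0],"angular":[0,0,0.31],"jaw":0},{"translation":[175,-176,0],"angular":[0,0,0.3705],"jaw":0},{"translation":[175,-176,0],"angular":[0,0,0.3705],"jaw":0},{"translation":[175,-176,0],"angular":[0,0,0.3705],"jaw":0}]'
python3 - <<'E'
from h import *
o=ctrl.get_obs();print(o["ee_pos"],R.from_rotvec(o["orientation"]).as_matrix().round(4),o["qpos"],o["ft_force"])
print(np.round(ctrl.camera_info("wrist")["world_from_camera"],3))
im=save("wrist","pics/w1.png")
for l in("collar_center","collar_nib"):print(ctrl.look_for("wrist",l)[:1])
print(proj("wrist",(469,56,164)))
E
```

```text
t: 1.9
ee_pos: [369.4, -257.4, 308.0]
orientation: [3.087, 0.579, 0.001]
ft_force: [0.7, 0.2, -0.4]
width: 11.2
grasp_force: 0.0
t: 2.9
ee_pos: [467.9, -31.7, 307.6]
orientation: [3.141, 0.002, -0.001]
ft_force: [-0.9, -0.1, -0.4]
width: 0.3
grasp_force: 0.0
[467.91367017 -31.74731293 307.61355133] [[ 1.0e+00  1.6e-03 -4.0e-04]
 [ 1.6e-03 -1.0e+00 -3.0e-04]
 [-4.0e-04  3.0e-04 -1.0e+00]] [-9.29084467e-02  8.87603226e-02  1.87201682e+00 -3.48332665e-04
  1.18114845e+00  1.47645453e+00] [-0.85991251 -0.09695132 -0.36509587]
[[ 2.00000e-03  9.57000e-01  2.91000e-01  5.47200e+02]
 [-1.00000e+00  2.00000e-03  0.00000e+00 -3.09160e+01]
 [-0.00000e+00 -2.91000e-01  9.57000e-01  4.70119e+02]
 [ 0.00000e+00  0.00000e+00  0.00000e+00  1.00000e+00]]
[{'rect': [150.0, 139.5, 226.7, 212.5], 'score': 0.63}]
[{'rect': [147.7, 140.1, 229.5, 217.7], 'score': 0.79}]
[183.13925965 183.89510492]
```

View pics/w1.png

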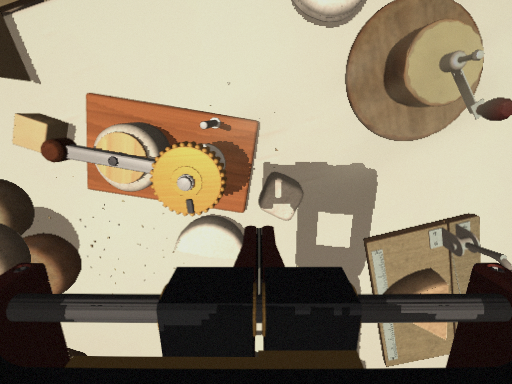

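Wrist: the stud is at (185,183), within 2 px of my estimate, and the nib is at about (190,206) on the robot side. Next I'll refine the centre and set up the nib reading.

```bash
cat >> h.py <<'E'
C=np.array([469.,56.])
def nib(cam,im,c=None,turns=0.,show=False):
    """darkest direction in the annulus r 24..39 at nib-top height; world angle, deg"""
    c=C if c is None else c
    g=cv2.GaussianBlur(im.max(2),(0,0),0.7).astype(np.float32)
    A=np.radians(np.arange(0,360,1.));rs=np.arange(25,39,1.5);z=149+3*turns
    P=np.array([[proj(cam,(c[0]+r*np.cos(a),c[1]+r*np.sin(a),z)) for r in rs] for a in A],np.float32)
    v=cv2.remap(g,P[...,0].copy(),P[...,1].copy(),cv2.INTER_LINEAR).mean(1)
    w=np.clip(np.percentile(v,40)-v-25,0,None); k=np.argmax(np.convolve(np.r_[w[-7:],w,w[:7]],np.ones(15),'valid'))
    i=np.arange(k-12,k+13)%360
    if w[i].sum()==0:return None
    return np.degrees(np.angle((w[i]*np.exp(1j*A[i])).sum())).round(1),w[i].sum().round()
E
python3 - <<'E'
from h import *
print("stud wrist",at("wrist",(185,182.5),164),"top",at("top",(273,184.1),164),"scene",at("scene",(273,158),164))
ims={c:cv2.imread(f"pics/{f}.png")[:,:,::-1] for c,f in (("wrist","w1"),("top","top0"),("scene","scene0"))}
for c,im in ims.items():
    hs=cv2.cvtColor(im.copy(),cv2.COLOR_RGB2HSV);b=proj(c,(469,56,146))
    m=cv2.inRange(hs,(17,110,60),(32,255,255)) 
    n,lab,st,ce=cv2.connectedComponentsWithStats(m)
    j=max(range(1,n),key=lambda k:st[k,4]*(np.hypot(*(ce[k]-b))<15))
    pts=cv2.findContours((lab==j).astype(np.uint8),0,1)[0][0][:,0,:]
    W=np.array([at(c,p,146)[:2] for p in cv2.convexHull(pts)[:,0,:]],np.float32)
    print(c,st[j],cv2.minEnclosingCircle(W),cv2.fitEllipse(W))
    for cc in ((469,56),(467,56),(469,54)):print(cc,nib(c,im,np.array(cc,float)))
E
```

```text
stud wrist [470.66231719  53.71059123 164.        ] top [469.48284648  54.10495019 164.        ] scene [465.74538364  57.95320058 164.        ]
wrist [ 150  143   75   73 3574] ((470.1653137207031, 55.11305618286133), 47.31222915649414) ((469.32330322265625, 55.53231430053711), (89.53115844726562, 93.73178100585938), 39.51810073852539)Traceback (most recent call last):
  File "<stdin>", line 12, in <module>
  File "h.py", line 22, in nib
    P=np.array([[proj(cam,(c[0]+r*np.cos(a),c[1]+r*np.sin(a),z)) for r in rs] for a in A],np.float32)
                 ~~~~^^^^^^^^^^^^^^^^^^^^^^^^^^^^^^^^^^^^^^^^^^^
  File "h.py", line 11, in proj
    i=ctrl.camera_info(cam);K=np.array(i["camera_matrix"]);d=np.array(i["distortion"],float);T=np.array(i["world_from_camera"])
ValueError: time passes only in moves, steps and waits
```

```bash
sed -i 's/ctrl.camera_info(cam)/info(cam)/' h.py; sed -i '3a import functools\ninfo=functools.cache(ctrl.camera_info)' h.py
python3 - <<'E'
from h import *
ims={c:cv2.imread(f"pics/{f}.png")[:,:,::-1] for c,f in (("wrist","w1"),("top","top0"),("scene","scene0"))}
for c,im in ims.items():
    hs=cv2.cvtColor(im.copy(),cv2.COLOR_RGB2HSV);b=proj(c,(469,56,146))
    m=cv2.inRange(hs,(17,110,60),(32,255,255)) 
    n,lab,st,ce=cv2.connectedComponentsWithStats(m)
    j=max(range(1,n),key=lambda k:st[k,4]*(np.hypot(*(ce[k]-b))<15))
    pts=cv2.findContours((lab==j).astype(np.uint8),0,1)[0][0][:,0,:]
    W=np.array([at(c,p,146)[:2] for p in cv2.convexHull(pts)[:,0,:]],np.float32)
    print(c,st[j],cv2.minEnclosingCircle(W),cv2.fitEllipse(W))
    for cc in ((469,55),(467,55),(469,57)):print(cc,nib(c,im,np.array(cc,float)))
E
```

```text
wrist [ 150  143   75   73 3574] ((470.1653137207031, 55.11305618286133), 47.31222915649414) ((469.32330322265625, 55.53231430053711), (89.53115844726562, 93.73178100585938), 39.51810073852539)
(469, 55) (np.float64(-178.1), np.float32(1692.0))
(467, 55) (np.float64(-177.8), np.float32(1653.0))
(469, 57) (np.float64(-174.5), np.float32(1692.0))
top [254 167  38  37 966] ((470.8601989746094, 54.46146011352539), 46.448246002197266) ((470.233642578125, 54.75346755981445), (90.84616088867188, 91.42225646972656), 117.46149444580078)
(469, 55) (np.float64(-175.0), np.float32(305.0))
(467, 55) (np.float64(-174.7), np.float32(280.0))
(469, 57) (np.float64(-171.3), np.float32(294.0))
scene [250 148  45  31 948] ((468.3311767578125, 52.87542724609375), 47.064537048339844) ((469.4019775390625, 53.47483825683594), (90.2948989868164, 92.96292114257812), 29.093721389770508)
(469, 55) (np.float64(-169.2), np.float32(1257.0))
(467, 55) (np.float64(-168.9), np.float32(1146.0))
(469, 57) (np.float64(-165.6), np.float32(1225.0))
```

```bash
sed -i 's/^C=.*/C=np.array([470.,55.])/' h.py
python3 -m creep '[{"translation":[2,0,-0],"angular":[0,0,0],"jaw":0},{"translation":[2,0,50],"angular":[0,0,0],"jaw":0},{"translation":[2,0,100],"angular":[0,0,0],"jaw":0},{"translation":[2,0,150],"angular":[0,0,0],"jaw":0},{"translation":[2,0,184],"angular":[0,0,0],"jaw":0},{"translation":[2,-12,184],"angular":[0,0,0],"jaw":0},{"translation":[2,-20,184],"angular":[0,0,0],"jaw":0},{"translation":[2,-20,184],"angular":[0,0,0],"jaw":0}]'
python3 -m creep '[{"translation":[0,-2,0],"angular":[0,0,0],"jaw":0},{"translation":[0,-4,0],"angular":[0,0,0],"jaw":0},{"translation":[0,-5,0],"angular":[0,0,0],"jaw":0},{"translation":[0,-6,0],"angular":[0,0,0],"jaw":0},{"translation":[0,-7,0],"angular":[0,0,0],"jaw":0},{"translation":[0,-7,0],"angular":[0,0,0],"jaw":0},{"translation":[0,-7,0],"angular":[0,0,0],"jaw":0},{"translation":[0,-7,0],"angular":[0,0,0],"jaw":0}]'
```

```text
t: 4.05
ee_pos: [471.5, -10.8, 125.3]
orientation: [3.141, 0.002, 0.005]
ft_force: [0.8, 0.2, 0.0]
width: 0.4
grasp_force: 0.0
t: 5.05
ee_pos: [470.2, -4.5, 123.7]
orientation: [-3.142, -0.0, 0.0]
ft_force: [-0.1, -0.9, -0.3]
width: 0.2
grasp_force: 0.0
```

```bash

python3 -m creep '[{"translation":[0,-1,0],"angular":[0,0,0],"jaw":0},{"translation":[0,-2,0],"angular":[0,0,0],"jaw":0},{"translation":[0,-3,0],"angular":[0,0,0],"jaw":0},{"translation":[0,-4,0],"angular":[0,0,0],"jaw":0},{"translation":[0,-4,0],"angular":[0,0,0],"jaw":0},{"translation":[0,-4,0],"angular":[0,0,0],"jaw":0},{"translation":[0,-4,0],"angular":[0,0,0],"jaw":0},{"translation":[0,-4,0],"angular":[0,0,0],"jaw":0}]'
```

```text
t: 6.05
ee_pos: [470.2, -0.5, 123.7]
orientation: [-3.142, -0.0, 0.0]
ft_force: [-0.6, -0.3, 0.0]
width: 0.3
grasp_force: 0.0
```

```bash

python3 -m creep '[{"translation":[0,-1,0],"angular":[0,0,0],"jaw":0},{"translation":[0,-2,0],"angular":[0,0,0],"jaw":0},{"translation":[0,-3,0],"angular":[0,0,0],"jaw":0},{"translation":[0,-4,0],"angular":[0,0,0],"jaw":0},{"translation":[0,-4,0],"angular":[0,0,0],"jaw":0},{"translation":[0,-4,0],"angular":[0,0,0],"jaw":0},{"translation":[0,-4,0],"angular":[0,0,0],"jaw":0},{"translation":[0,-4,0],"angular":[0,0,0],"jaw":0}]'
```

```text
t: 7.05
ee_pos: [470.3, 0.7, 124.0]
orientation: [3.137, 0.003, 0.0]
ft_force: [-1.5, -20.6, 3.2]
width: 0.4
grasp_force: 10.3
```

```bash
cat > path.py <<'E'
import numpy as np
def pt(s,a=10,b=9,r=43.5,c=(470,55)):
    """centre path of finger, anticlockwise from -y side; s in mm"""
    L=2*(2*a+2*b)+2*np.pi*r; s=s%L; q=r*np.pi/2
    segs=[(a,'l',(0,-b-r),(1,0)),(q,'c',(a,-b),-90),(2*b,'l',(a+r,-b),(0,1)),(q,'c',(a,b),0),(2*a,'l',(a,b+r),(-1,0)),(q,'c',(-a,b),90),(2*b,'l',(-a-r,b),(0,-1)),(q,'c',(-a,-b),180),(a,'l',(-a,-b-r),(1,0))]
    for l,k,p,d in segs:
        if s<=l+1e-9:
            if k=='l': return np.array(c)+np.array(p)+s*np.array(d)
            t=np.radians(d)+s/r; return np.array(c)+np.array(p)+r*np.array([np.cos(t),np.sin(t)])
        s-=l
if __name__=="__main__":
    cur=np.array([470.2,3.5])
    for k in range(7):
        P=np.array([pt(80*k+10*(j+1)) for j in range(8)])
        d=np.round(P-cur); print(k,[[int(x),int(-y)] for x,y in d]); cur=cur+d[-1]; print(cur)
E
python3 path.py; python3 - <<'E'
from h import *
for c,f in (("top","top0"),("scene","scene0")): print(c,nib(c,cv2.imread(f"pics/{f}.png")[:,:,::-1]))
E
```

```text
0 [[10, 1], [20, 0], [29, -4], [37, -9], [44, -16], [49, -25], [53, -34], [53, -44]]
[523.2  47.5]
1 [[0, -10], [0, -20], [-2, -30], [-6, -39], [-12, -47], [-20, -53], [-29, -58], [-39, -60]]
[484.2 107.5]
2 [[-10, 0], [-20, 0], [-30, 0], [-39, 3], [-48, 7], [-56, 14], [-62, 22], [-66, 31]]
[418.2  76.5]
3 [[-2, 10], [-2, 20], [-2, 30], [-1, 39], [2, 49], [8, 57], [15, 64], [23, 70]]
[441.2   6.5]
4 [[10, 3], [19, 4], [29, 4], [39, 4], [49, 3], [59, -1], [67, -6], [74, -14]]
[515.2  20.5]
5 [[5, -8], [8, -18], [8, -28], [8, -38], [8, -48], [6, -58], [2, -67], [-5, -74]]
[510.2  94.5]
6 [[-7, -7], [-16, -11], [-26, -13], [-36, -13], [-46, -13], [-56, -13], [-66, -10], [-75, -5]]
[435.2  99.5]
top (np.float64(-175.1), np.float32(313.0))
scene (np.float64(-169.5), np.float32(1275.0))
```

```bash

python3 -m creep '[{"translation":[10,1,0],"angular":[0,0,0],"jaw":0},{"translation":[20,0,0],"angular":[0,0,0],"jaw":0},{"translation":[29,-4,0],"angular":[0,0,0],"jaw":0},{"translation":[37,-9,0],"angular":[0,0,0],"jaw":0},{"translation":[44,-16,0],"angular":[0,0,0],"jaw":0},{"translation":[49,-25,0],"angular":[0,0,0],"jaw":0},{"translation":[53,-34,0],"angular":[0,0,0],"jaw":0},{"translation":[53,-44,0],"angular":[0,0,0],"jaw":0}]'
python3 - <<'E'
from h import *
for c in ("top","scene"): print(c,nib(c,save(c,f"pics/{c}1.png")))
E
```

```text
t: 8.05
ee_pos: [527.0, 47.5, 124.8]
orientation: [3.141, 0.0, 0.012]
ft_force: [7.4, -3.4, 0.5]
width: 0.6
grasp_force: 4.0
top (np.float64(-35.9), np.float32(8.0))
scene (np.float64(-70.4), np.float32(291.0))
```

```bash

python3 -m creep '[{"translation":[0,-10,0],"angular":[0,0,0],"jaw":0},{"translation":[0,-20,0],"angular":[0,0,0],"jaw":0},{"translation":[-2,-30,0],"angular":[0,0,0],"jaw":0},{"translation":[-6,-39,0],"angular":[0,0,0],"jaw":0},{"translation":[-12,-47,0],"angular":[0,0,0],"jaw":0},{"translation":[-20,-53,0],"angular":[0,0,0],"jaw":0},{"translation":[-29,-58,0],"angular":[0,0,0],"jaw":0},{"translation":[-39,-60,0],"angular":[0,0,0],"jaw":0}]'
python3 - <<'E'
from h import *
for c in ("top","scene"): print(c,nib(c,save(c,f"pics/{c}2.png"),turns=.5))
E
```

```text
t: 9.15
ee_pos: [484.6, 109.1, 124.2]
orientation: [-3.139, 0.0, -0.004]
ft_force: [5.1, 9.4, 3.3]
width: 0.6
grasp_force: 4.4
top (np.float64(-32.4), np.float32(73.0))
scene (np.float64(-57.0), np.float32(345.0))
```

```bash
python3 - <<'E'
import cv2,numpy as np
r=[cv2.resize(cv2.imread(f"pics/{n}.png")[y:y+90,x:x+100],(400,300),interpolation=cv2.INTER_CUBIC) if 0 else cv2.resize(cv2.imread(f"pics/{n}.png")[y:y+75,x:x+100],(400,300),interpolation=cv2.INTER_CUBIC) for n,x,y in (("scene1",222,125),("scene2",222,125),("top1",222,145),("top2",222,145))]
cv2.imwrite("pics/c2.png",np.vstack([np.hstack(r[:2]),np.hstack(r[2:])]))
E
```

```text
(no output)
```

View pics/c2.png

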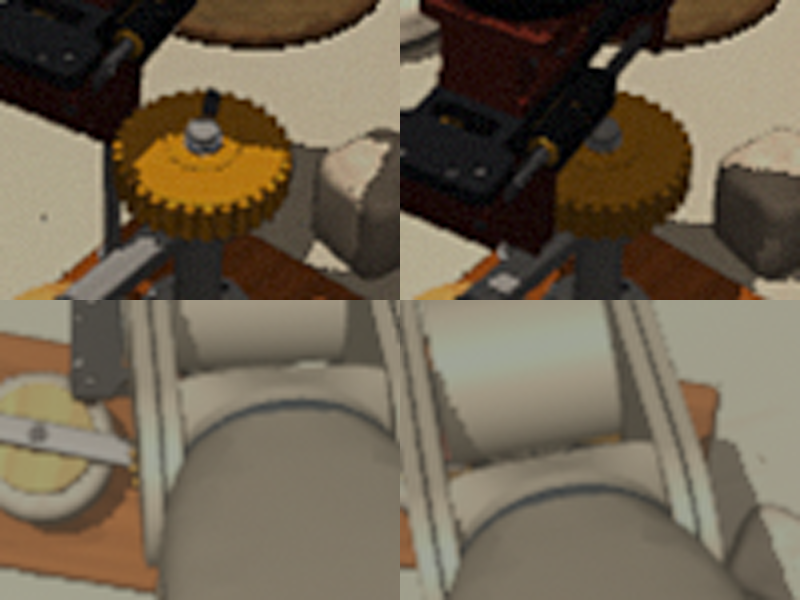

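Scene1 shows the nib turned about 99° after the first pass, so nothing slipped. In scene2 the gripper hides the nib, as expected. Continuing.

```bash

python3 -m creep '[{"translation":[-10,0,0],"angular":[0,0,0],"jaw":0},{"translation":[-20,0,0],"angular":[0,0,0],"jaw":0},{"translation":[-30,0,0],"angular":[0,0,0],"jaw":0},{"translation":[-39,3,0],"angular":[0,0,0],"jaw":0},{"translation":[-48,7,0],"angular":[0,0,0],"jaw":0},{"translation":[-56,14,0],"angular":[0,0,0],"jaw":0},{"translation":[-62,22,0],"angular":[0,0,0],"jaw":0},{"translation":[-66,31,0],"angular":[0,0,0],"jaw":0}]'
python3 - <<'E'
from h import *
for c in ("wrist","scene"): print(c,nib(c,save(c,f"pics/{c}3.png"),turns=.8))
E
python3 -m creep '[{"translation":[-2,10,0],"angular":[0,0,0],"jaw":0},{"translation":[-2,20,0],"angular":[0,0,0],"jaw":0},{"translation":[-2,30,0],"angular":[0,0,0],"jaw":0},{"translation":[-1,39,0],"angular":[0,0,0],"jaw":0},{"translation":[2,49,0],"angular":[0,0,0],"jaw":0},{"translation":[8,57,0],"angular":[0,0,0],"jaw":0},{"translation":[15,64,0],"angular":[0,0,0],"jaw":0},{"translation":[23,70,0],"angular":[0,0,0],"jaw":0}]'
python3 - <<'E'
from h import *
for c in ("wrist","scene"): print(c,nib(c,save(c,f"pics/{c}4.png"),turns=1.1))
E
```

```text
t: 10.25
ee_pos: [416.3, 75.9, 123.4]
orientation: [3.142, -0.0, -0.005]
ft_force: [-2.8, 4.0, 3.6]
width: 0.4
grasp_force: 3.1
wrist (np.float64(136.4), np.float32(1960.0))
scene None
t: 11.35
ee_pos: [439.0, 5.2, 123.1]
orientation: [3.14, 0.001, -0.008]
ft_force: [-4.1, -2.2, 3.4]
width: 0.6
grasp_force: 2.1
wrist (np.float64(-128.8), np.float32(3255.0))
scene (np.float64(-92.0), np.float32(1182.0))
```

```bash
python3 - <<'E'
from h import *
a=cv2.imread("pics/scene4.png")[125:200,222:322];b=cv2.imread("pics/wrist4.png")
cv2.imwrite("pics/c3.png",np.hstack([cv2.resize(a,(400,300),interpolation=3),cv2.resize(b,(400,300))]))
E
```

```text
(no output)
```

View pics/c3.png

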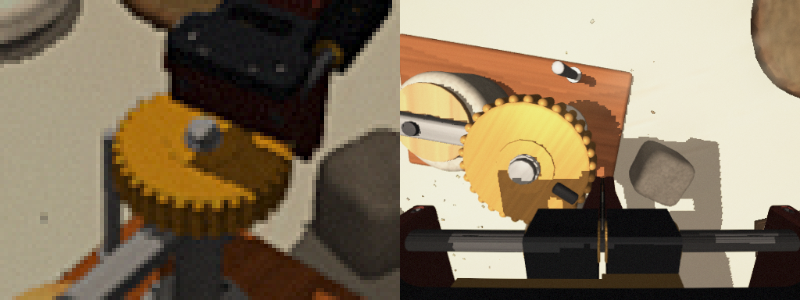

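Scene: the nib is hidden by the gripper. Wrist: the nib is at about (211,246) in full-image pixels and the stud at (156,218), so I'll compute the angle.

```bash
python3 - <<'E'
from h import *
n=at("wrist",(211,246),153)[:2];s=at("wrist",(156,217),164)[:2]
for c in (s,C): print(n,c,np.degrees(np.arctan2(*(n-c)[::-1])),np.hypot(*(n-c)))
E
```

```text
[451.57987119  31.28287849] [472.58669109  54.71019605] -131.8819611570613 31.46626272964381
[451.57987119  31.28287849] [470.  55.] -127.83504147127492 30.0300349309183
```

```bash

python3 -m creep '[{"translation":[10,3,0],"angular":[0,0,0],"jaw":0},{"translation":[19,4,0],"angular":[0,0,0],"jaw":0},{"translation":[29,4,0],"angular":[0,0,0],"jaw":0},{"translation":[39,4,0],"angular":[0,0,0],"jaw":0},{"translation":[49,3,0],"angular":[0,0,0],"jaw":0},{"translation":[59,-1,0],"angular":[0,0,0],"jaw":0},{"translation":[67,-6,0],"angular":[0,0,0],"jaw":0},{"translation":[74,-14,0],"angular":[0,0,0],"jaw":0}]'
python3 - <<'E'
from h import *
for c in ("wrist","scene"): print(c,nib(c,save(c,f"pics/{c}5.png"),turns=1.4))
E
python3 -m creep '[{"translation":[5,-8,0],"angular":[0,0,0],"jaw":0},{"translation":[8,-18,0],"angular":[0,0,0],"jaw":0},{"translation":[8,-28,0],"angular":[0,0,0],"jaw":0},{"translation":[8,-38,0],"angular":[0,0,0],"jaw":0},{"translation":[8,-48,0],"angular":[0,0,0],"jaw":0},{"translation":[6,-58,0],"angular":[0,0,0],"jaw":0},{"translation":[2,-67,0],"angular":[0,0,0],"jaw":0},{"translation":[-5,-74,0],"angular":[0,0,0],"jaw":0}]'
python3 - <<'E'
from h import *
for c in ("wrist","scene"): print(c,nib(c,save(c,f"pics/{c}6.png"),turns=1.7))
E
```

```text
t: 12.45
ee_pos: [516.1, 20.3, 123.7]
orientation: [3.141, -0.0, 0.001]
ft_force: [-0.0, -3.6, 0.9]
width: 0.7
grasp_force: 1.8
wrist None
scene (np.float64(-26.6), np.float32(1123.0))
t: 13.55
ee_pos: [513.0, 96.1, 124.7]
orientation: [-3.14, -0.001, -0.01]
ft_force: [6.8, 3.5, 0.4]
width: 0.6
grasp_force: 3.5
wrist (np.float64(38.6), np.float32(25.0))
scene (np.float64(84.0), np.float32(334.0))
```

```bash

python3 -m creep '[{"translation":[-7,-7,0],"angular":[0,0,0],"jaw":0},{"translation":[-16,-11,0],"angular":[0,0,0],"jaw":0},{"translation":[-26,-13,0],"angular":[0,0,0],"jaw":0},{"translation":[-36,-13,0],"angular":[0,0,0],"jaw":0},{"translation":[-46,-13,0],"angular":[0,0,0],"jaw":0},{"translation":[-56,-13,0],"angular":[0,0,0],"jaw":0},{"translation":[-66,-10,0],"angular":[0,0,0],"jaw":0},{"translation":[-66,-10,0],"angular":[0,0,0],"jaw":0}]'
python3 - <<'E'
from h import *
for c in ("wrist","scene"): print(c,nib(c,save(c,f"pics/{c}7.png"),turns=1.9))
a=cv2.imread("pics/scene7.png")[125:200,222:322];b=cv2.imread("pics/wrist7.png")
cv2.imwrite("pics/c4.png",np.hstack([cv2.resize(a,(400,300),interpolation=3),cv2.resize(b,(400,300))]))
E
```

```text
t: 14.65
ee_pos: [442.5, 105.4, 123.8]
orientation: [-3.141, -0.0, 0.003]
ft_force: [-3.6, 6.1, 6.2]
width: 0.5
grasp_force: 3.4
wrist (np.float64(175.7), np.float32(1560.0))
scene None
```

View pics/c4.png

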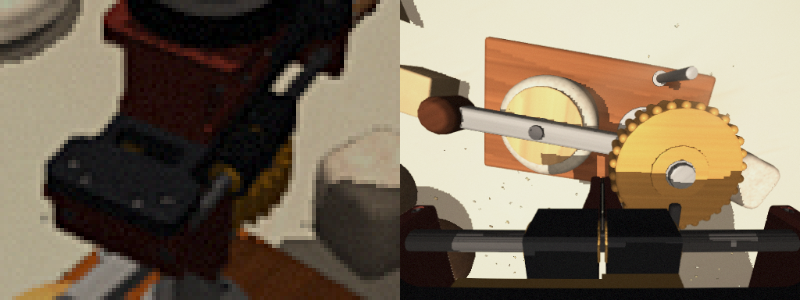

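Wrist: the nib is at about (675,212) in the crop, just in front of the gripper and partly hidden. It is almost at its starting direction. I'll retreat to the earlier viewing pose to read it cleanly.

```bash

python3 -m creep '[{"translation":[-10,-18,0],"angular":[0,0,0],"jaw":0},{"translation":[-20,-35,0],"angular":[0,0,0],"jaw":0},{"translation":[-20,-35,-60],"angular":[0,0,0],"jaw":0},{"translation":[-20,-35,-120],"angular":[0,0,0],"jaw":0},{"translation":[-10,0,-170],"angular":[0,0,0],"jaw":0},{"translation":[5,50,-184],"angular":[0,0,0],"jaw":0},{"translation":[20,100,-184],"angular":[0,0,0],"jaw":0},{"translation":[25,138,-184],"angular":[0,0,0],"jaw":0}]'
python3 - <<'E'
from h import *
im1=cv2.imread("pics/w1.png")[:,:,::-1]
for c in ("wrist","top","scene"):
    im=save(c,f"pics/{c}8.png");print(c,nib(c,im,turns=2),nib(c,im,turns=0))
print(ctrl.get_obs()["ee_pos"])
E
```

```text
t: 15.75
ee_pos: [468.9, -34.9, 307.5]
orientation: [-3.141, 0.0, 0.001]
ft_force: [1.0, -0.3, 0.1]
width: 0.8
grasp_force: 0.0
wrist (np.float64(-178.2), np.float32(1720.0)) (np.float64(178.7), np.float32(1573.0))
top (np.float64(-86.7), np.float32(1415.0)) (np.float64(-84.8), np.float32(1407.0))
scene (np.float64(-175.1), np.float32(1387.0)) (np.float64(-164.2), np.float32(1160.0))
[468.47622146 -34.3596222  307.04054865]
```

```bash
python3 - <<'E'
from h import *
from scipy.spatial.transform import Rotation
info_now=info("wrist")
for c,f,z in (("wrist","wrist8",152),("wrist","w1",146),("scene","scene0",146),("scene","scene8",152)):
    im=cv2.imread(f"pics/{f}.png")[:,:,::-1].copy()
    d=np.zeros(3)
    if f=="w1": d=np.array([468.476-467.914,-34.36+31.747,307.04-307.61])  # camera shift now vs then
    hs=cv2.cvtColor(im,cv2.COLOR_RGB2HSV);b=proj(c,np.array((470,55,z))+d)
    m=cv2.inRange(hs,(15,110,40),(32,255,255)); m=cv2.morphologyEx(m,cv2.MORPH_OPEN,np.ones((2,2),np.uint8))
    n,lab,st,ce=cv2.connectedComponentsWithStats(m)
    j=max(range(1,n),key=lambda k:st[k,4]*(np.hypot(*(ce[k]-b))<15))
    pts=cv2.findContours((lab==j).astype(np.uint8),0,1)[0][0][:,0,:]
    W=np.array([at(c,p,z)[:2] for p in cv2.convexHull(pts)[:,0,:]],np.float32)-d[:2].astype(np.float32)
    (e0,e1),rr=cv2.minEnclosingCircle(W);el=cv2.fitEllipse(W)
    t=(z-146)/3
    print(f,st[j],np.round((e0,e1,rr),1),np.round(el[0],1),np.round(el[1],1))
    for cc in ((e0,e1),el[0]): print("  nib",nib(c,im,np.array(cc)+d[:2],t+d[2]/3))
E
```

```text
wrist8 [ 147  144   77   76 4134] [468.1  54.3  47.9] [468.2  55. ] [90.9 95.1]
  nib (np.float64(173.5), np.float32(1723.0))
  nib (np.float64(174.8), np.float32(1728.0))
w1 [ 151  143   77   74 3968] [468.7  54.2  47.4] [468.6  54.6] [90.9 94.7]
  nib (np.float64(179.0), np.float32(1687.0))
  nib (np.float64(179.7), np.float32(1688.0))
scene0 [ 251  149   45   38 1229] [463.4  63.4  54.3] [463.1  62.3] [ 91.8 110. ]
  nib (np.float64(-151.9), np.float32(598.0))
  nib (np.float64(-153.9), np.float32(594.0))
scene8 [ 251  147   45   38 1264] [460.4  62.2  54.4] [462.9  62.3] [ 92.  110.3]
  nib (np.float64(-160.7), np.float32(574.0))
  nib (np.float64(-160.7), np.float32(673.0))
```

Both cameras, read with fitted centres, put the collar about 5–6° short of two turns. I'll make a small correction from the -y side.

```bash

python3 -m creep '[{"translation":[-1,0,50],"angular":[0,0,0],"jaw":0},{"translation":[-1,0,100],"angular":[0,0,0],"jaw":0},{"translation":[-1,0,150],"angular":[0,0,0],"jaw":0},{"translation":[-1,0,183],"angular":[0,0,0],"jaw":0},{"translation":[-1,-15,183],"angular":[0,0,0],"jaw":0},{"translation":[-1,-25,183],"angular":[0,0,0],"jaw":0},{"translation":[-1,-30,183],"angular":[0,0,0],"jaw":0},{"translation":[-1,-30,183],"angular":[0,0,0],"jaw":0}]'
python3 -m creep '[{"translation":[0,-4,0],"angular":[0,0,0],"jaw":0},{"translation":[0,-7,0],"angular":[0,0,0],"jaw":0},{"translation":[2,-7,0],"angular":[0,0,0],"jaw":0},{"translation":[4,-7,0],"angular":[0,0,0],"jaw":0},{"translation":[5,-7,0],"angular":[0,0,0],"jaw":0},{"translation":[5,-7,0],"angular":[0,0,0],"jaw":0},{"translation":[5,5,0],"angular":[0,0,0],"jaw":0},{"translation":[5,15,0],"angular":[0,0,0],"jaw":0}]'
python3 -m creep '[{"translation":[0,15,0],"angular":[0,0,0],"jaw":0},{"translation":[-4,15,-50],"angular":[0,0,0],"jaw":0},{"translation":[-4,15,-100],"angular":[0,0,0],"jaw":0},{"translation":[-4,15,-150],"angular":[0,0,0],"jaw":0},{"translation":[-4,15,-183],"angular":[0,0,0],"jaw":0},{"translation":[-4,15,-183],"angular":[0,0,0],"jaw":0},{"translation":[-4,15,-183],"angular":[0,0,0],"jaw":0},{"translation":[-4,15,-183],"angular":[0,0,0],"jaw":0}]'
python3 - <<'E'
from h import *
for c in ("wrist","scene"):
    im=save(c,f"pics/{c}9.png");print(c,nib(c,im,turns=2),[nib(c,im,np.array(q),2) for q in ((468.2,54.6),(462.5,62.3))])
print(ctrl.get_obs()["ee_pos"])
E
```

```text
t: 16.9
ee_pos: [469.0, -2.8, 125.9]
orientation: [3.142, 0.002, 0.004]
ft_force: [0.4, 0.0, -0.3]
width: 0.6
grasp_force: 0.0
t: 17.9
ee_pos: [473.3, -19.0, 124.8]
orientation: [-3.141, 0.0, -0.0]
ft_force: [0.4, 0.4, -0.6]
width: 0.4
grasp_force: 0.0
t: 18.9
ee_pos: [468.3, -33.5, 306.0]
orientation: [-3.141, -0.0, 0.005]
ft_force: [0.2, -0.4, -0.2]
width: 0.6
grasp_force: 0.0
wrist (np.float64(-178.4), np.float32(1672.0)) [(np.float64(-178.9), np.float32(1678.0)), (np.float64(-163.1), np.float32(1292.0))]
scene (np.float64(-168.7), np.float32(1372.0)) [(np.float64(-169.4), np.float32(1284.0)), (np.float64(-153.0), np.float32(620.0))]
[468.63822721 -33.43663262 306.37274348]
```

The scene camera reads within about 1° of its baseline, and the wrist camera within 2°, so the collar is at two turns. Next is the knob; I'll compute the path.

```bash
python3 - <<'E'
from h import *
k=[at("top",(202.3,172),128)[:2],at("scene",(210.5,220),128)[:2]]; print(k,[np.degrees(np.arctan2(*(x-C)[::-1])) for x in k])
cur=np.array([468.5,-33.5])
def F(psi,off): 
    u=np.array([np.cos(psi),np.sin(psi)]);t=np.array([u[1],-u[0]]);return C+180*u-off*t
p0=np.radians(79.8); a=F(p0,48); print("hover",np.round(a-cur)*[1,-1]); cur=cur+np.round(a-cur)
off=23
seq=[F(p0,off)]+[F(p0-1.45*i/23,off) for i in range(1,24)]
for j in range(3):
    P=np.array(seq[8*j:8*j+8]);d=np.round(P-cur);print([[int(x),int(-y)] for x,y in d]);cur=cur+d[-1];print(cur)
E
```

```text
[array([502.1920933, 229.7302373]), array([501.47134019, 230.55616178])] [np.float64(79.56095657458273), np.float64(79.83673853051867)]
hover [ -14. -274.]
[[25, 4], [36, 5], [47, 7], [59, 9], [70, 12], [80, 16], [91, 20], [101, 26]]
[555.5 214.5]
[[10, 5], [20, 12], [29, 19], [37, 26], [46, 34], [53, 43], [60, 52], [67, 61]]
[622.5 153.5]
[[6, 10], [11, 20], [16, 30], [20, 41], [23, 52], [25, 63], [27, 74], [29, 86]]
[651.5  67.5]
```

```bash

python3 -m creep '[{"translation":[-5,-50,0],"angular":[0,0,0],"jaw":0},{"translation":[-10,-100,0],"angular":[0,0,0],"jaw":0},{"translation":[-14,-150,0],"angular":[0,0,0],"jaw":0},{"translation":[-14,-200,0],"angular":[0,0,0],"jaw":0},{"translation":[-14,-250,0],"angular":[0,0,0],"jaw":0},{"translation":[-14,-274,0],"angular":[0,0,0],"jaw":0},{"translation":[-14,-274,30],"angular":[0,0,0],"jaw":0},{"translation":[-14,-274,80],"angular":[0,0,0],"jaw":0}]'
python3 -m creep '[{"translation":[0,0,40],"angular":[0,0,0],"jaw":0},{"translation":[0,0,80],"angular":[0,0,0],"jaw":0},{"translation":[0,0,110],"angular":[0,0,0],"jaw":0},{"translation":[0,0,126],"angular":[0,0,0],"jaw":0},{"translation":[0,0,126],"angular":[0,0,0],"jaw":0},{"translation":[0,0,126],"angular":[0,0,0],"jaw":0},{"translation":[0,0,126],"angular":[0,0,0],"jaw":0},{"translation":[0,0,126],"angular":[0,0,0],"jaw":0}]'
```

```text
t: 20.0
ee_pos: [456.0, 241.6, 227.4]
orientation: [-3.14, -0.002, -0.004]
ft_force: [0.4, 0.9, -0.4]
width: 0.6
grasp_force: 0.0
t: 21.0
ee_pos: [455.6, 240.8, 102.5]
orientation: [-3.141, -0.0, -0.002]
ft_force: [1.1, -0.2, 0.6]
width: 0.6
grasp_force: 0.0
```

```bash

python3 -m creep '[{"translation":[18,3,0],"angular":[0,0,0],"jaw":0},{"translation":[35,5,0],"angular":[0,0,0],"jaw":0},{"translation":[47,7,0],"angular":[0,0,0],"jaw":0},{"translation":[59,9,0],"angular":[0,0,0],"jaw":0},{"translation":[70,12,0],"angular":[0,0,0],"jaw":0},{"translation":[80,16,0],"angular":[0,0,0],"jaw":0},{"translation":[91,20,0],"angular":[0,0,0],"jaw":0},{"translation":[101,26,0],"angular":[0,0,0],"jaw":0}]'
python3 -m creep '[{"translation":[10,5,0],"angular":[0,0,0],"jaw":0},{"translation":[20,12,0],"angular":[0,0,0],"jaw":0},{"translation":[29,19,0],"angular":[0,0,0],"jaw":0},{"translation":[37,26,0],"angular":[0,0,0],"jaw":0},{"translation":[46,34,0],"angular":[0,0,0],"jaw":0},{"translation":[53,43,0],"angular":[0,0,0],"jaw":0},{"translation":[60,52,0],"angular":[0,0,0],"jaw":0},{"translation":[67,61,0],"angular":[0,0,0],"jaw":0}]'
python3 - <<'E'
from h import *
im=save("wrist","pics/w10.png")
E
```

```text
t: 22.0
ee_pos: [556.8, 214.3, 101.6]
orientation: [-3.141, -0.001, 0.0]
ft_force: [-2.9, -0.4, -0.7]
width: 0.4
grasp_force: 1.0
t: 23.0
ee_pos: [623.7, 153.0, 101.7]
orientation: [-3.141, -0.0, -0.0]
ft_force: [-0.8, 1.5, -0.4]
width: 0.4
grasp_force: 0.7
```

View pics/w10.png

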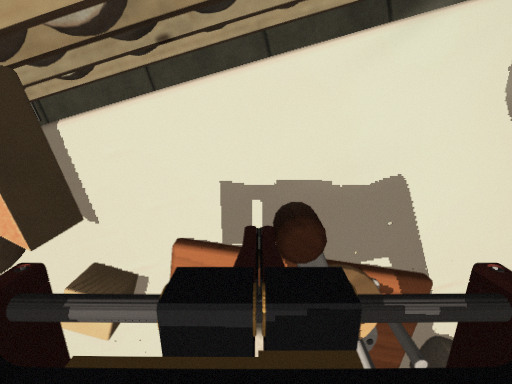

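The knob is just right of the fingers, at (300,232), in contact and moving along. Continuing to the stop.

```bash

python3 -m creep '[{"translation":[6,10,0],"angular":[0,0,0],"jaw":0},{"translation":[11,20,0],"angular":[0,0,0],"jaw":0},{"translation":[16,30,0],"angular":[0,0,0],"jaw":0},{"translation":[20,41,0],"angular":[0,0,0],"jaw":0},{"translation":[23,52,0],"angular":[0,0,0],"jaw":0},{"translation":[25,63,0],"angular":[0,0,0],"jaw":0},{"translation":[27,74,0],"angular":[0,0,0],"jaw":0},{"translation":[28,80,0],"angular":[0,0,0],"jaw":0}]'
python3 -m creep '[{"translation":[0,2,0],"angular":[0,0,0],"jaw":0},{"translation":[0,3,0],"angular":[0,0,0],"jaw":0},{"translation":[0,4,0],"angular":[0,0,0],"jaw":0},{"translation":[0,5,0],"angular":[0,0,0],"jaw":0},{"translation":[0,6,0],"angular":[0,0,0],"jaw":0},{"translation":[0,6,0],"angular":[0,0,0],"jaw":0},{"translation":[0,6,0],"angular":[0,0,0],"jaw":0},{"translation":[0,6,0],"angular":[0,0,0],"jaw":0}]'
```

```text
t: 24.05
ee_pos: [651.3, 72.7, 101.7]
orientation: [3.142, -0.0, -0.0]
ft_force: [-0.9, 1.5, 0.0]
width: 0.6
grasp_force: 0.8
t: 25.05
ee_pos: [651.3, 71.6, 101.7]
orientation: [-3.137, -0.001, -0.001]
ft_force: [-0.0, 18.7, -2.2]
width: 0.6
grasp_force: 8.8
```

18.7 N with no further travel, and the position matches the stop. I'll retreat and verify.

```bash

python3 -m creep '[{"translation":[0,-15,0],"angular":[0,0,0],"jaw":0},{"translation":[0,-40,0],"angular":[0,0,0],"jaw":0},{"translation":[0,-50,-50],"angular":[0,0,0],"jaw":0},{"translation":[0,-50,-100],"angular":[0,0,0],"jaw":0},{"translation":[0,-50,-150],"angular":[0,0,0],"jaw":0},{"translation":[0,-50,-200],"angular":[0,0,0],"jaw":0},{"translation":[0,-50,-210],"angular":[0,0,0],"jaw":0},{"translation":[0,-50,-210],"angular":[0,0,0],"jaw":0}]'
python3 - <<'E'
from h import *
for c in ("scene","wrist"):
    im=save(c,f"pics/{c}11.png");print(c,nib(c,im,turns=2))
k=ctrl.look_for("wrist","press_knob")[:1];print(k)
if k:
    r=k[0]["rect"];print(at("wrist",((r[0]+r[2])/2,(r[1]+r[3])/2),112))
a=cv2.imread("pics/scene11.png")[120:300,150:390];b=cv2.imread("pics/wrist11.png")
cv2.imwrite("pics/c5.png",np.hstack([cv2.resize(a,(400,300),interpolation=3),cv2.resize(b,(400,300))]))
E
```

```text
t: 26.05
ee_pos: [651.3, 117.6, 312.0]
orientation: [3.141, 0.001, 0.002]
ft_force: [-0.1, 0.1, -0.3]
width: 0.7
grasp_force: 0.0
scene (np.float64(-170.0), np.float32(0.0))
wrist None
[{'rect': [281.3, 162.4, 330.0, 261.1], 'score': 0.78}]
[596.84581526  52.22323198 112.        ]
```

View pics/c5.png

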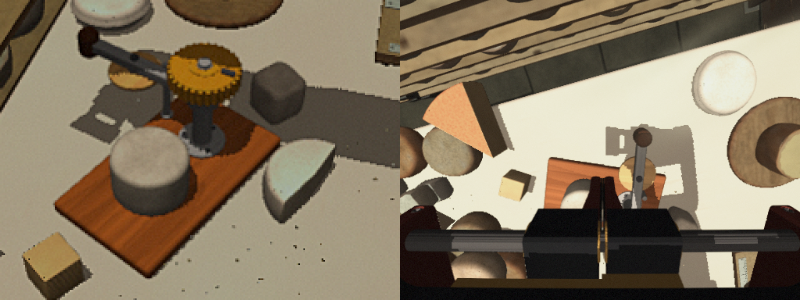

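Scene crop: the arm stands against the pin at (167,110), with its knob at (88,40) clear of the cheese. The nib at (229,72) matches its starting direction, and all the cheese pieces are where they were. Handing in.

```bash
python3 -c "
from workcell import ctrl
print(ctrl.close_job())"
```

```text
the job is handed in; nothing more can be done
None
```

I loosened the collar by two full turns (within about 2° by the camera readings), then pushed the press arm against its stop pin; the cheeses look undisturbed in the last picture, and I handed the job in at about 26 s with the robot clear of everything.

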